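# Put the mixed-up bench tools back in their foam cut-outs

### The job

The mallet, the square and the pliers have each been left lying across the foam cut-out of another tool. Lay one of them on the empty rubber mat for the time being to make room, let go of it there, then put every tool into its own cut-out, lying flat and fully down in the pocket. Leave the bearing, the oil bottle and the pipe sleeve where they are.

Things in the scene. Friction and masses are not known exactly. Their poses are not given: they have to be found in the camera images.
- mallet_mid (a point): T-shaped soft-face mallet, 24 mm high (13 mm stand proud of the foam when home: grip there). Starts flat on grey foam across another tool's cut-out. Point: 12 mm above underside, z up, on the wooden handle near the centre of mass, +x to the head. Handle 18 mm wide (y), x -76 to 28 mm; steel head with black faces x 28 to 54, y -36 to 36 mm. 160 g.
- square_mid (a point): L-shaped engineer's square, steel, 24 mm high (13 mm stand proud of the foam when home: grip there). Starts flat on grey foam across another tool's cut-out. Point: 12 mm above underside, z up, middle of the dark stock: x -40 to 40 mm, 18 mm wide (y). Bright blade, 6 mm thick, level with the underside, x 20 to 40, y 9 to 75 mm. 200 g, centre of mass near x 6, y 10 mm.
- pliers_mid (a point): Shut pliers, steel head, two spread red handles, 24 mm high (13 mm stand proud of the foam when home: grip there). Starts flat on grey foam across another tool's cut-out. Point: 12 mm above underside, z up, middle of the joint near the centre of mass, +x to the jaws. Joint 28 mm wide (y), x -12 to 12 mm; jaws 20 mm wide to x 50; handles spread to x -74, y -31 to 31 mm. 200 g.
- foam_mallet_seat (a point): Foam block with T-shaped cut-out, the mallet's. Fixed, firm block 23 mm thick, grey, pocket 11 mm deep to a blue floor. Point: where the tool's point belongs when home (12 mm over the pocket floor, 1 mm over the grey top), x, y axes then parallel to the tool's. Pocket = tool outline + about 6 mm all round; fits one way round. Block x -98 to 76, y -58 to 58 mm from here.
- foam_square_seat (a point): Foam block with L-shaped cut-out, the square's. Fixed, firm block 23 mm thick, grey, pocket 11 mm deep to a blue floor. Point: where the tool's point belongs when home (12 mm over the pocket floor, 1 mm over the grey top), x, y axes then parallel to the tool's. Pocket = tool outline + about 6 mm all round; fits one way round. Block x -62 to 62, y -31 to 97 mm from here.
- foam_pliers_seat (a point): Foam block with the pliers' cut-out, narrow at the jaws, wide at the handles. Fixed, firm block 23 mm thick, grey, pocket 11 mm deep to a blue floor. Point: where the tool's point belongs when home (12 mm over the pocket floor, 1 mm over the grey top), x, y axes then parallel to the tool's. Pocket = tool outline + about 6 mm all round; fits one way round. Block x -97 to 72, y -60 to 60 mm.
- mat_top (a point): Empty square of black rubber mat on the bench, 160 x 160 mm, 4 mm thick, fixed. Point: centre of its top, axes along its sides, z up.
- bearing: Steel ball-bearing ring lying flat, 52 mm across, 16 mm high. Bystander, loose, to be left alone. Origin: centre of its underside.
- oil: Yellow oil bottle with black cap, standing, 48 mm across, 100 mm high. Bystander, loose, to be left alone. Origin: centre of its underside.
- coupling: Aluminium pipe sleeve standing on end, 60 mm across, 50 mm high. Bystander, loose, to be left alone. Origin: centre of its underside.
Things that resemble listed ones, but are neither listed nor needed, are in the scene too. Of the things like the part that bears pliers_mid, leave any that is purple or turquoise; of the rest the smaller one is meant.

How it is judged:
On the way:
1. one of the tools lies on the rubber mat, released (((x of mallet_mid in the frame of mat_top between -0.085 and 0.085 m and y of mallet_mid in the frame of mat_top between -0.085 and 0.085 m and z of mallet_mid in the frame of mat_top between 0.006 and 0.017 m and contact force between the fingers and mallet below 0.05 N and linear speed of mallet below 0.02 m/s) or (x of square_mid in the frame of mat_top between -0.085 and 0.085 m and y of square_mid in the frame of mat_top between -0.085 and 0.085 m and z of square_mid in the frame of mat_top between 0.006 and 0.017 m and contact force between the fingers and square below 0.05 N and linear speed of square below 0.02 m/s) or (x of pliers_mid in the frame of mat_top between -0.085 and 0.085 m and y of pliers_mid in the frame of mat_top between -0.085 and 0.085 m and z of pliers_mid in the frame of mat_top between 0.006 and 0.017 m and contact force between the fingers and pliers below 0.05 N and linear speed of pliers below 0.02 m/s))), for 0.2 s.
At the end, for the whole second after the job is handed in: Mallet, square and pliers each lie in the cut-out of their own shape: centre point within 10 mm sideways of its place and no more than 3 mm above it, tilted less than 0.08 rad, turned less than 0.2 rad from the pocket, at rest (horizontal distance between mallet_mid and foam_mallet_seat below 0.01 m and z of mallet_mid in the frame of foam_mallet_seat below 0.003 m and angle between each of mallet_mid, square_mid, pliers_mid's own z axis and vertical below 0.08 rad and angle between the x axis of mallet_mid and the x axis of foam_mallet_seat, either way round below 0.2 rad and linear speed of each of mallet, square, pliers below 0.02 m/s and horizontal distance between square_mid and foam_square_seat below 0.01 m and z of square_mid in the frame of foam_square_seat below 0.003 m and angle between the x axis of square_mid and the x axis of foam_square_seat, either way round below 0.2 rad and horizontal distance between pliers_mid and foam_pliers_seat below 0.01 m and z of pliers_mid in the frame of foam_pliers_seat below 0.003 m and angle between the x axis of pliers_mid and the x axis of foam_pliers_seat, either way round below 0.2 rad); the robot touches nothing.
It fails at once if the bearing is pushed more than 30 mm from its place (distance of bearing from where it was at the start of the episode above 0.03 m).
It fails at once if the oil bottle is pushed more than 30 mm from its place (distance of oil from where it was at the start of the episode above 0.03 m).
It fails at once if the pipe sleeve is pushed more than 30 mm from its place (distance of coupling from where it was at the start of the episode above 0.03 m).
It also fails if it takes over 106 s, if anything falls off the work surface, if the arm or the gripper's body presses on something with over 40 N, if the wrist force passes 120 N, or if a joint passes its speed limit or range.

### The arm

A 6-joint arm with a two-finger parallel gripper is mounted at the origin on the work surface. World frame = base frame: x ahead of the robot, y to its left, z up, the work surface at z = 0. Lengths are in m, angles in rad, forces in N, time in s.
With the tool pointing down it reaches from about 0.35 to 0.925 m from the base axis. Payload 6.4 kg.
Tool frame: the origin (TCP) lies at the very end of the fingers, on their centre line; the grasp point (between the pads) lies 19 mm behind it; z points along the fingers, y is the direction in which the jaws open and shut (so a half turn about z gives the same grasp; the last joint's range is limited). The gripper opens to 85 mm and grips with 20 to 120 N. Pads are 22 mm wide; open, the fingers measure 114 mm over their backs; the gripper's body (76 mm by 85 mm) begins 54 mm behind the grasp point. The pads swing forward as they close: fully open they stand 13 mm farther back than shut.
Start: joints at [-1.289, 0.245, 1.558, -0, 1.339, -0.174], TCP at [0.286, -0.584, 0.231] pointing down, gripper open.
Joint ranges: [-3.13, 3.13], [-1.02, 2.26], [0.13, 2.54], [-0.95, 4.09], [0.21, 2.88], [-2.74, 2.74]. Speed limits (rad/s): [2.57, 2.57, 3.14, 3.14, 3.14, 3.14].

### API

Orientations are given as [roll, pitch, yaw] about the fixed x, y, z axes, in that order (R = Rz(yaw) Ry(pitch) Rx(roll)).
In Python, from bench import bot, imaging, job gives the robot as it stands. The module is installed in compiled form; this text tells all that it offers.
- The arm moves only by the tool step_arm, never from a script. Its argument "commands" is a list of rows, each a list of 4 numbers: the shift along the tool's x, y, z in cm, then the turn about the tool's z in rad. In form: [[dx, dy, dz, roll], ...]. A call has 1 to 5 rows; each row shifts and turns the commanded pose from where the row before left it, along the tool's axes as they then stand; what a row does not reach is not made up. A row lasts 1/8 s, in which the tool goes at most 62.5 mm and 10.7 degrees, less where a joint would pass 70% of its speed; a pose out of reach is approached as far as the arm can. A call with a gripper value outside its range is refused whole. "fingers" is the opening, from 0 (shut) to 1 (fully open), set as the call begins (left out, the last holds). The fingers move at their own pace and stop on an object; "grip_force" is the grip in N (left out, the last holds). Time passes only in rows, so rows that do not move let the fingers close. It gives the time, the measured TCP pose, the force and the opening at its end, in the units of the state.
- bot.get_obs(): the state, without advancing time (a new reading comes with each control period).
- imaging.camera(name): name is "side" or "top" or "wrist"; returns the picture (480x640x3 uint8, red, green, blue); there is no depth.
- imaging.calibration(name): a dict with "K" (3x3 intrinsics, pixels), "distortion" ([k1, k2, p1, p2, k3] as OpenCV has them; the pictures are not rectified), "view" (4x4, takes a point from world to camera coordinates). Camera axes: x right, y down, z forward; pixel columns grow to the right and rows downward; lengths in m; the calibration is good to about 2 mm. A picture is of the moment at which its call begins: read the wrist's pose just before it. calibration takes no time and is no camera call; for the wrist camera it gives the pose at the moment of the call.
- job.hand_in(): hands the job in, once; it reports no verdict.
Trained networks look in the newest picture that a camera, given by its name, has taken for a name from the list of things; names that differ only in an ending like _2 or _b are one class to them, and where a whole thing is asked for, a point or a joint stands for the part that bears it (a point fixed in the world has none). Each returns a list of dicts, best first, with "p" (0 to 1); they miss things now and then, are a little off and sometimes report something else, mostly with a low value. They report only what shows in the picture. A call takes as long as a camera call. They do not tell look-alikes from the thing itself.
- imaging.look_for(camera, name): "bbox" ([left, top, right, bottom] in pixels, round what is visible of it).
- imaging.cut_out(camera, name): "region" (480x640 bool, what is visible of it) and "bbox" ([left, top, right, bottom] in pixels, round what is visible of it).
The state is a dict: "time_s": time; "joint_positions": joint angles; "qvel": joint speeds; "effort": joint torques, N m; "ee_pos": TCP position; "tool_rot": TCP orientation; "contact_force": force on the tool from outside, world axes, zero at the start; "moment": the same for the moment, N m; "finger_gap": opening from 0.0 (shut) to 1.0 (fully open).
Only numpy, scipy, OpenCV 4.12 (cv2) and the standard library are available. Lean on these libraries where they do the work, as an engineer would, in place of code of your own. Each camera call takes 0.05 s, during which the arm holds its last target.

## Working session

There is one attempt and no reset: what is moved stays moved. The work goes in short steps, Python scripts to look and compute and a tool call to move; the robot and the scene stay as the last step left them, time stands still between calls to the robot, and variables do not carry over. Pictures are saved under pics/ and viewed, and the job is handed in when it is done.

Besides the shell and the picture viewer there is one more tool, called after ">>>" as name(argument=value, ...), one argument or row to a line, values as JSON. step_arm: Moves the arm, as the interface text tells. Its arguments: {"type":"object","properties":{"commands":{"type":"array"},"fingers":{"type":"number"},"grip_force":{"type":"number"}},"required":["commands"]}

```bash
mkdir -p pics
python3 - <<'E'
from bench import bot, imaging, job
import cv2
print(bot.get_obs())
for c in ["top","side","wrist"]:
    im=imaging.camera(c); cv2.imwrite(f"pics/{c}0.png",im[:,:,::-1])
    k=imaging.calibration(c); print(c,k)
E
```

```text
{'time_s': 0.0, 'joint_positions': array([-1.28907617e+00,  2.45847289e-01,  1.55899611e+00, -3.41185831e-06,
        1.33866690e+00, -1.74123807e-01]), 'qvel': array([ 1.03028518e-03,  1.99082263e-04, -1.48689341e-03, -2.25194089e-04,
        8.63091439e-04,  3.28483020e-05]), 'effort': array([-1.30059077e-03, -4.29506278e+01, -3.26131296e+01, -1.79486997e-04,
        5.38601627e-03,  8.64544745e-06]), 'ee_pos': array([ 0.28598063, -0.5831037 ,  0.23016868]), 'tool_rot': array([-3.13970343e+00, -3.28953964e-04,  4.55844443e-01]), 'contact_force': array([-0.55387003,  0.18797495,  0.92818871]), 'moment': array([ 0.04499946,  0.01253868, -0.03074902]), 'finger_gap': 0.9995232427875006}
top {'K': array([[523.999669  ,   0.        , 322.66813452],
       [  0.        , 523.999669  , 239.34118319],
       [  0.        ,   0.        ,   1.        ]]), 'distortion': array([-0.06082488,  0.        ,  0.        ,  0.        ,  0.        ]), 'view': array([[-0.01428969, -0.99984835, -0.00995448,  0.15479829],
       [-0.98444799,  0.01581152, -0.17496331,  0.56783484],
       [ 0.17509417,  0
[... 412 characters left out ...]
2142],
       [-0.02533658, -0.73599868, -0.67650868,  0.15349748],
       [ 0.05040203,  0.67492478, -0.73616315,  1.02442097],
       [ 0.        ,  0.        ,  0.        ,  1.        ]])}
wrist {'K': array([[370.65959592,   0.        , 320.58026449],
       [  0.        , 370.65959592, 234.1527774 ],
       [  0.        ,   0.        ,   1.        ]]), 'distortion': array([-0.04884024,  0.        ,  0.        ,  0.        ,  0.        ]), 'view': array([[ 0.44096068, -0.89752505, -0.00157212, -0.64927647],
       [-0.85646426, -0.42130967,  0.29827358, -0.03913523],
       [-0.26837036, -0.13018045, -0.95447913,  0.37953073],
       [ 0.        ,  0.        ,  0.        ,  1.        ]])}
```

View pics/top0.png

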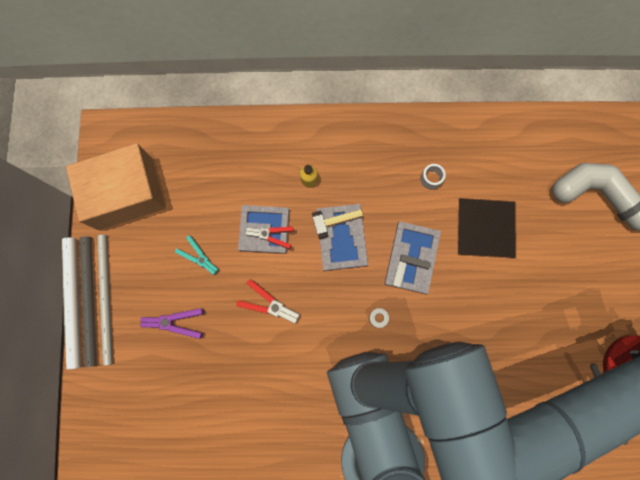

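View pics/side0.png

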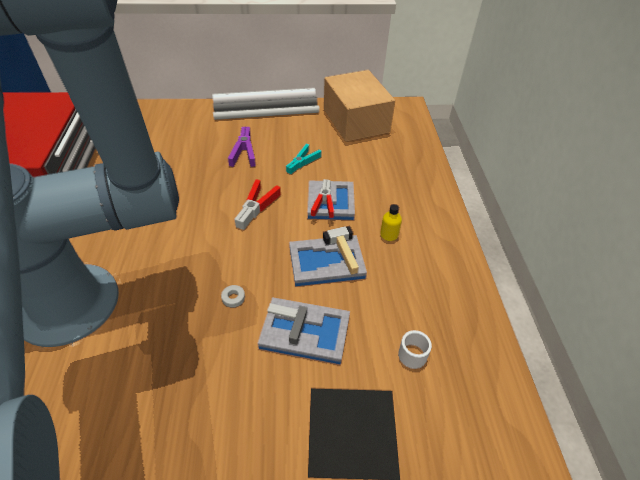

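View pics/wrist0.png

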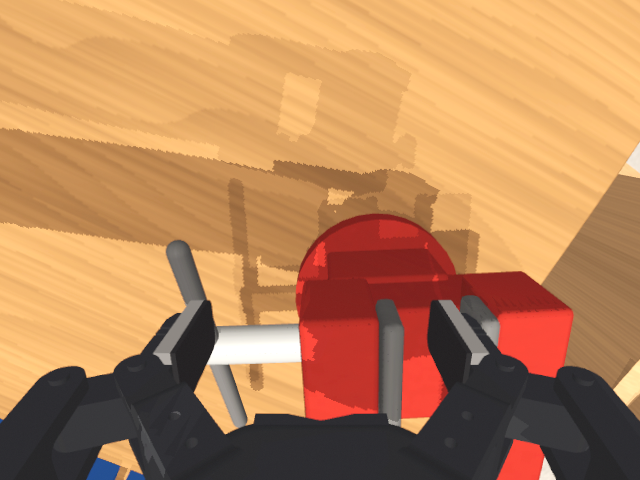

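```bash
cat > h.py <<'E'
import numpy as np, cv2
from scipy.spatial.transform import Rotation as R
from bench import bot, imaging, job
def ray(cal,uv):
    p=cv2.undistortPoints(np.array(uv,float).reshape(-1,1,2),cal["K"],cal["distortion"]).reshape(-1,2)
    d=np.c_[p,np.ones(len(p))]; V=cal["view"]; Rw=V[:3,:3].T
    return -Rw@V[:3,3], d@Rw.T
def atz(cal,uv,z):
    c,d=ray(cal,uv); s=(z-c[2])/d[:,2]; return c+d*s[:,None]
def proj(cal,P):
    P=np.array(P,float).reshape(-1,3); V=cal["view"]
    r,_=cv2.Rodrigues(V[:3,:3]); 
    return cv2.projectPoints(P,r,V[:3,3],cal["K"],cal["distortion"])[0].reshape(-1,2)
def T(x,y,yaw): 
    c,s=np.cos(yaw),np.sin(yaw); return np.array([[c,-s,x],[s,c,y],[0,0,1]])
OUT={'mallet':[[-76,-9],[28,-9],[28,-36],[54,-36],[54,36],[28,36],[28,9],[-76,9]],
'square':[[-40,-9],[40,-9],[40,75],[20,75],[20,9],[-40,9]],
'pliers':[[50,-10],[50,10],[12,14],[-12,14],[-74,31],[-74,15],[-15,0],[-74,-15],[-74,-31],[-12,-14],[12,-14]]}
BLK={'mallet':(-98,76,-58,58),'square':(-62,62,-31,97),'pliers':(-97,72,-60,60)}
def grow(poly,m=6):
    # pocket outline: grow via raster-free offset (shapes only for overlay)
    import itertools
    im=np.zeros((300,300),np.uint8); cv2.fillPoly(im,[np.int32(np.array(poly)+150)],255)
    k=cv2.getStructuringElement(cv2.MORPH_RECT,(2*m+1,2*m+1)); im=cv2.dilate(im,k)
    c=max(cv2.findContours(im,0,2)[0],key=len); return c.reshape(-1,2)-150.
def topose(): 
    o=bot.get_obs(); return o['ee_pos'],R.from_euler('xyz',o['tool_rot']).as_matrix(),o
E
python3 - <<'E'
from h import *
im=cv2.imread("pics/top0.png")
cv2.imwrite("pics/c1.png",cv2.resize(im[195:305,230:450],None,fx=3.6,fy=3.6,interpolation=cv2.INTER_CUBIC))
cal=imaging.calibration("top")
imaging.camera("top")
for n in ["mallet_mid","square_mid","pliers_mid","bearing","oil","coupling","mat_top","foam_mallet_seat"]:
    for r in imaging.look_for("top",n)[:5]:
        b=r["bbox"]; u=[(b[0]+b[2])/2,(b[1]+b[3])/2]
        print(n,round(r["p"],2),np.round(b),atz(cal,u,.03).round(3))
for n,u in [("matc",(487,228)),("bearing",(380,318))]: print(n,atz(cal,u,0.004))
E
```

```text
mallet_mid 0.75 [316. 214. 361. 238.] [[0.61  0.104 0.03 ]]
mallet_mid 0.32 [384. 221. 444. 297.] [[ 0.518 -0.096  0.03 ]]
square_mid 0.72 [394. 254. 432. 286.] [[ 0.488 -0.092  0.03 ]]
pliers_mid 0.97 [174. 237. 217. 272.] [[0.538 0.487 0.03 ]]
pliers_mid 0.93 [245. 225. 296. 254.] [[0.576 0.287 0.03 ]]
pliers_mid 0.93 [237. 280. 298. 324.] [[0.409 0.293 0.03 ]]
pliers_mid 0.67 [312. 211. 362. 240.] [[0.612 0.107 0.03 ]]
bearing 0.83 [367. 308. 391. 328.] [[0.363 0.002 0.03 ]]
oil 0.57 [298. 167. 316. 187.] [[0.748 0.187 0.03 ]]
oil 0.56 [421. 162. 444. 191.] [[ 0.743 -0.157  0.03 ]]
coupling 0.62 [421. 165. 447. 188.] [[ 0.743 -0.162  0.03 ]]
coupling 0.2 [238. 206. 291. 255.] [[0.601 0.303 0.03 ]]
mat_top 0.77 [456. 199. 516. 260.] [[ 0.594 -0.294  0.03 ]]
foam_mallet_seat 0.93 [384. 222. 441. 294.] [[ 0.52  -0.092  0.03 ]]
matc [[ 0.60282202 -0.30504537  0.004     ]]
bearing [[ 0.36363039 -0.00285502  0.004     ]]
```

View pics/c1.png

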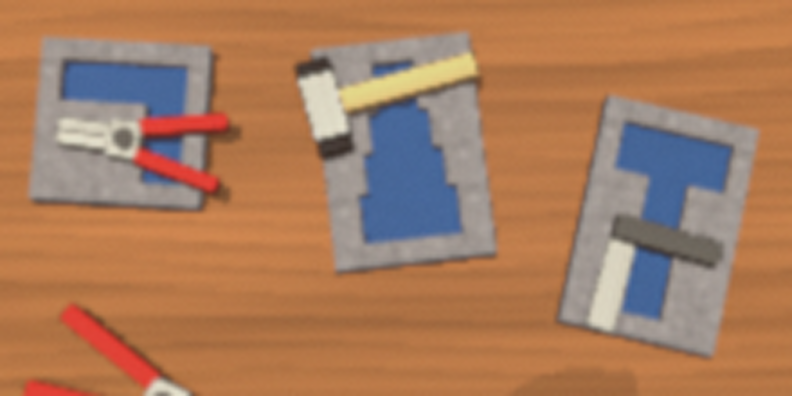

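```bash
cat >> h.py <<'E'
def delta(target_xy,z,yaw=None,rows=5):
    p,M,o=topose()
    d=M.T@(np.array([*target_xy,z])-p)*100
    cy=np.arctan2(M[1,0],M[0,0])
    print("tool now",p.round(4),"yaw",round(cy,3),"j6",o['joint_positions'].round(2),"gap",round(o['finger_gap'],3),"t",o['time_s'])
    if yaw is not None:
        dy=(yaw-cy+np.pi)%(2*np.pi)-np.pi
        print("roll needed (tool z down => negative of world yaw)",-dy)
    print("d_tool cm (no turn)",d.round(2), "norm",np.linalg.norm(d).round(2))
E
python3 - <<'E'
from h import *
cal=imaging.calibration("wrist"); V=cal["view"]; c=-V[:3,:3].T@V[:3,3]
p,M,o=topose(); print("cam in tool",M.T@(c-p), "axis in tool",M.T@V[2,:3])
delta((0.45,-0.08),0.30,0.0)
E
```

```text
cam in tool [ 7.63349497e-02  1.59114275e-05 -1.42449758e-01] axis in tool [-2.98556615e-01  1.48472770e-04  9.54391914e-01]
tool now [ 0.2862 -0.5836  0.2313] yaw 0.456 j6 [-1.29  0.25  1.56  0.    1.34 -0.17] gap 0.998 t 0.6
roll needed (tool z down => negative of world yaw) 0.4558368913902555
d_tool cm (no turn) [ 36.88 -38.01  -6.87] norm 53.41
```

Run:
```python
from h import *
delta((0.56,0.10),0.26,0.0)
```

```text
tool now [ 0.2862 -0.5836  0.2313] yaw 0.456 j6 [-1.29  0.25  1.56  0.    1.34 -0.17] gap 0.998 t 0.6
roll needed (tool z down => negative of world yaw) 0.4558368913902555
d_tool cm (no turn) [ 54.68 -49.33  -2.87] norm 73.7
```

>>> step_arm(
  commands=[
    [4.2,-3.8,-0.22,0],
    [4.2,-3.8,-0.22,0],
    [4.2,-3.8,-0.22,0],
    [4.2,-3.8,-0.22,0],
    [4.2,-3.8,-0.22,0],
  ],
)

```text
time_s: 1.23
ee_pos: [0.3915, -0.3189, 0.2426]
tool_rot: [3.141, -0.0, 0.455]
contact_force: [0.4, 0.4, 0.5]
finger_gap: 1.001
```

>>> step_arm(
  commands=[
    [4.2,-3.8,-0.22,0],
    [4.2,-3.8,-0.22,0],
    [4.2,-3.8,-0.22,0],
    [4.2,-3.8,-0.22,0],
    [4.2,-3.8,-0.22,0],
  ],
)

```text
time_s: 1.85
ee_pos: [0.4965, -0.0558, 0.2538]
tool_rot: [3.141, -0.001, 0.456]
contact_force: [0.9, -0.9, 1.1]
finger_gap: 1.0
```

>>> step_arm(
  commands=[
    [4.2,-3.8,-0.22,0],
    [4.2,-3.8,-0.22,0],
    [4.2,-3.8,-0.22,0.15],
    [0,0,0,0.15],
    [0,0,0,0.15],
  ],
)

```text
time_s: 2.48
ee_pos: [0.559, 0.1012, 0.2599]
tool_rot: [3.142, 0.0, 0.003]
contact_force: [-0.6, 0.4, 0.4]
finger_gap: 0.995
```

Run:
```python
from h import *
delta((0.56,0.10),0.26,0.0)
cal=imaging.calibration("wrist"); im=imaging.camera("wrist"); cv2.imwrite("pics/w1.png",im[:,:,::-1]); np.savez("w1.npz",**cal)
delta((0.56,0.10),0.26,0.0)
```

```text
tool now [0.559  0.1012 0.2599] yaw 0.003 j6 [-0.02  0.03  1.74 -0.    1.37  1.55] gap 0.995 t 2.475
roll needed (tool z down => negative of world yaw) 0.0026729823973803413
d_tool cm (no turn) [ 0.1   0.12 -0.01] norm 0.16
tool now [0.559  0.1008 0.2599] yaw -0.001 j6 [-0.02  0.03  1.74  0.    1.37  1.55] gap 1.001 t 2.525
roll needed (tool z down => negative of world yaw) -0.0010650164045324928
d_tool cm (no turn) [ 0.1   0.08 -0.01] norm 0.13
```

View pics/w1.png

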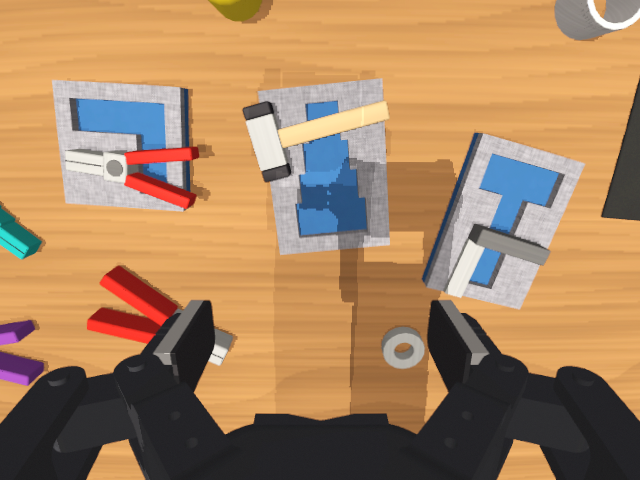

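Run:
```python
from h import *
im=cv2.imread("pics/w1.png")
def crop(n,x0,y0,w,h,f=5):
    c=cv2.resize(im[y0:y0+h,x0:x0+w],None,fx=f,fy=f,interpolation=cv2.INTER_CUBIC)
    for i in range(0,w,10): cv2.putText(c,str(x0+i),(i*f,8),0,.3,(0,0,0),1) if i%20==0 else 0; cv2.line(c,(i*f,0),(i*f,h*f),(0,0,0) if i%50==0 else (90,90,90),1) if i%10==0 else 0
    for i in range(0,h,10): cv2.putText(c,str(y0+i),(0,i*f),0,.3,(0,0,0),1); cv2.line(c,(0,i*f),(w*f,i*f),(90,90,90),1)
    cv2.imwrite(n,c)
crop("pics/ca.png",45,70,160,120)
crop("pics/cb.png",240,70,160,120)
crop("pics/cc.png",420,125,160,120)
crop("pics/cd.png",240,150,160,110)
crop("pics/ce.png",420,210,160,105)
```

```text
(no output)
```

View pics/ca.png

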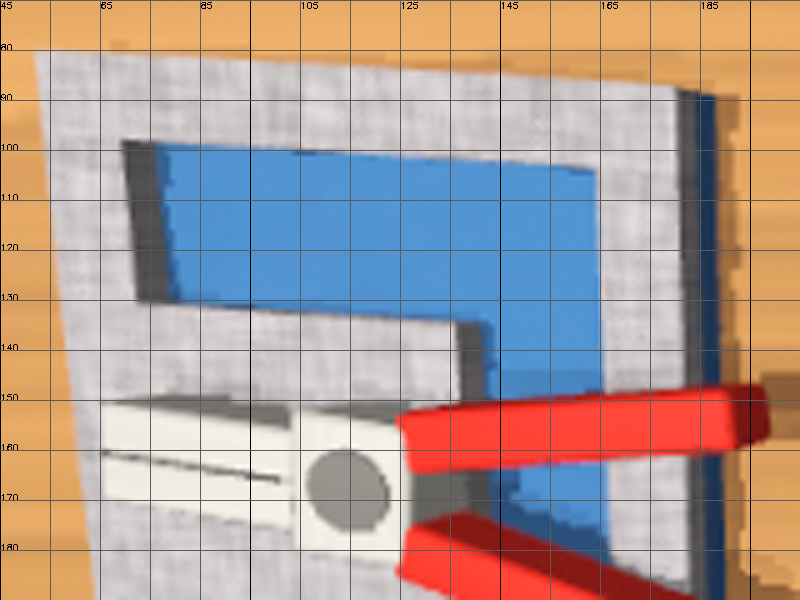

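View pics/cb.png

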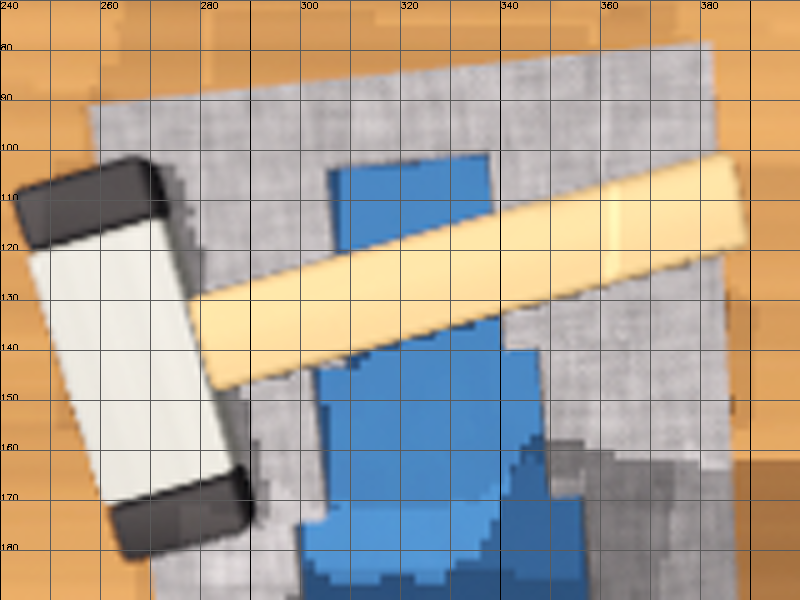

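View pics/cd.png

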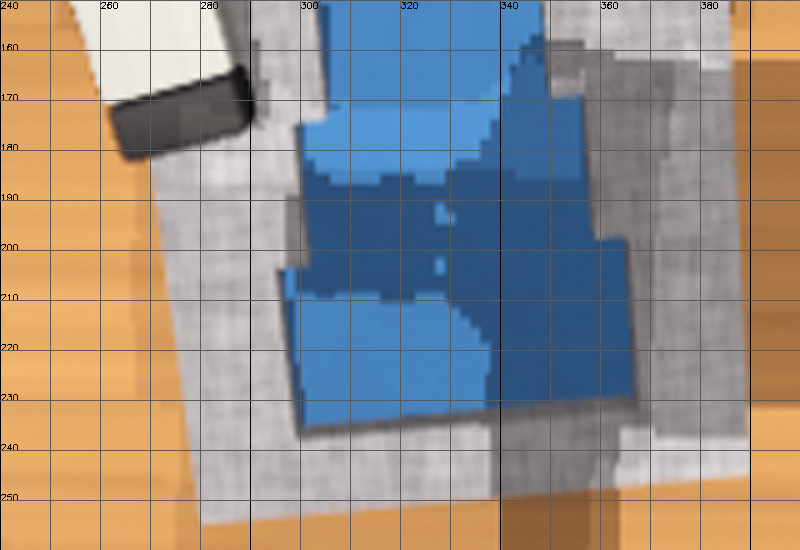

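View pics/cc.png

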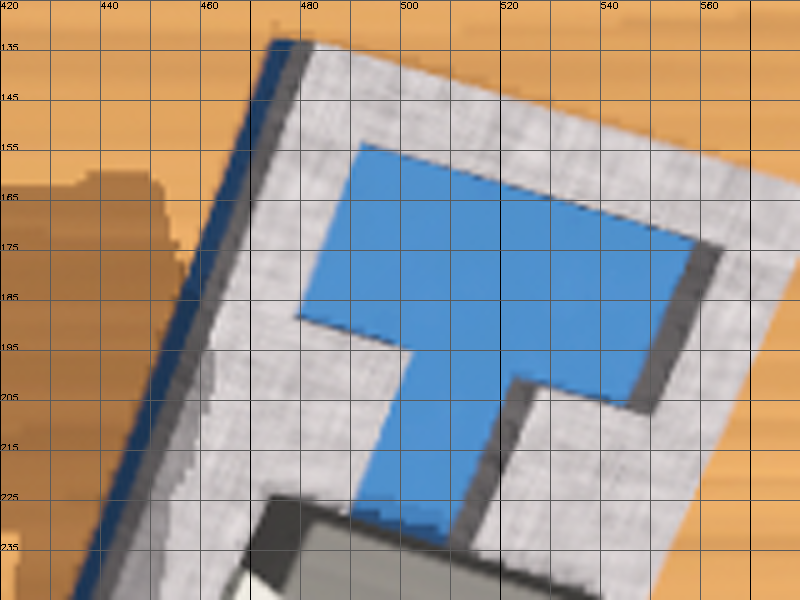

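View pics/ce.png

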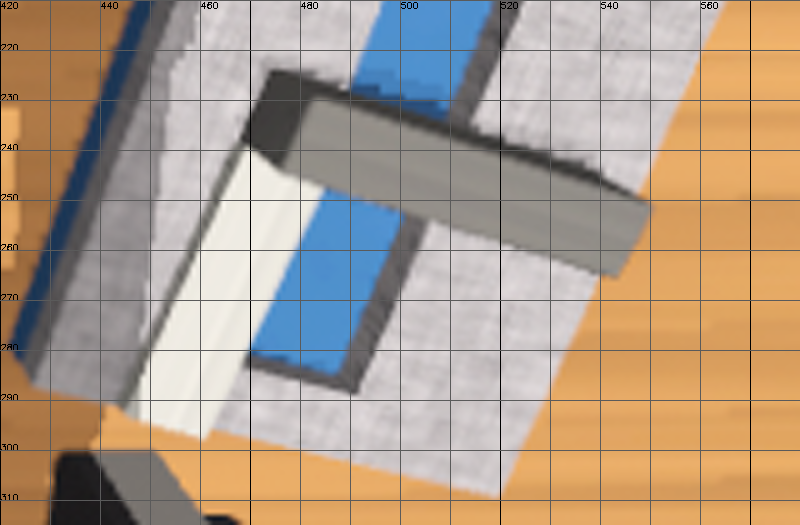

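```bash
cat > fit.py <<'E'
from h import *
from scipy.optimize import least_squares
def fit(cal,pts,z,x0):
    L=np.array([p[:2] for p in pts],float)/1000; uv=np.array([p[2:4] for p in pts],float)
    zz=np.array([p[4] if len(p)>4 else z for p in pts])
    def f(q):
        A=T(*q); P=(np.c_[L,np.ones(len(L))]@A.T)[:,:2]
        return (proj(cal,np.c_[P,zz])-uv).ravel()
    r=least_squares(f,x0,loss='soft_l1',f_scale=1.5)
    return r.x, f(r.x).reshape(-1,2)
E
cat > pts1.py <<'E'
D={
'foam_square':(.023,(.6,.3,0),[(62,97,51.8,80),(62,-31,180.2,87.4),(46,81,69.2,98),(46,-15,164.2,104),(14,81,72.6,130.2),(14,15,136.2,134.2),(-62,97,67,203)]),
'foam_mallet':(.023,(.52,-.09,-.35),[(76,58,482.6,133),(76,-58,580,161.4),(-98,-58,520,309.4),(-98,58,427,287),(60,42,492.4,153.6),(60,-42,564.8,174.4),(22,42,479.4,188.6),(22,-42,550,208),(22,15,502.6,194.8),(22,-15,527.4,202.6),(-82,15,469.4,282.6),(-82,-15,491.2,288.8)]),
'foam_pliers':(.023,(.58,.1,0),[(72,60,258,91.2),(72,-60,382.4,78),(-97,60,280,254.6),(-97,-60,390,244.8),(56,16,305.4,103.6),(56,-16,337.8,100.6),(-80,37,299.6,237.4),(-80,-37,367.4,231)]),
'mallet':(.047,(.61,.1,1.4),[(54,-36,242.8,108),(54,36,265,182.4),(28,-36,267,101.4),(28,36,289,174),(-76,-9,386.6,101),(-76,9,389.6,119)]),
'pliers':(.047,(.58,.29,1.5),[(50,-10,65.2,150.8),(50,10,66,170),(12,-14,103.6,152.4),(12,14,104.6,179.8),(0,0,114.4,168),(-74,-31,191.6,147.6)]),
'square':(.047,(.49,-.09,1.3),[(40,-9,483.6,229),(40,9,476.4,244.4),(-40,-9,550,250.6),(-40,9,543.4,265.6),(40,75,448,294,.029),(20,75,461,297.6,.029)]),
}
E
python3 - <<'E'
from fit import *; from pts1 import D
cal=dict(np.load("w1.npz"))
im=cv2.imread("pics/w1.png"); res={}
for n,(z,x0,p) in D.items():
    q,r=fit(cal,p,z,x0); res[n]=q; print(n,q.round(4),"res",np.abs(r).max(0).round(1)); print(r.round(1).tolist())
    A=T(*q)
    def dr(poly,zz,c):
        P=(np.c_[np.array(poly)/1000,np.ones(len(poly))]@A.T)[:,:2]
        u=proj(cal,np.c_[P,np.full(len(P),zz)]); cv2.polylines(big,[np.int32(u*16*1)],True,c,1,4,4)
    k=n.split('_')[-1]; big=im
    if 'foam' in n:
        a,b,c,d=BLK[k]; dr([[a,c],[b,c],[b,d],[a,d]],.023,(0,255,0)); dr(grow(OUT[k]),.023,(0,255,255))
    else: dr(OUT[k],.047,(255,0,255))
cv2.imwrite("pics/ov1.png",cv2.resize(im[60:320,40:600],None,fx=1.42,fy=1.42,interpolation=cv2.INTER_CUBIC))
np.savez("res1.npz",**res)
E
```

```text
foam_square [ 0.6056  0.2724 -0.0698] res [0.9 0.8]
[[0.2, -0.0], [0.1, -0.4], [0.1, -0.2], [0.3, -0.7], [-0.1, 0.8], [0.1, 0.6], [-0.9, 0.2]]
foam_mallet [ 0.5355 -0.0989 -0.2408] res [4.9 1.3]
[[0.0, 0.2], [4.9, 1.3], [0.2, -0.7], [-0.1, 0.4], [-0.8, -0.6], [0.3, -0.7], [-1.0, 0.2], [0.5, 0.1], [-0.5, 0.3], [0.5, -0.6], [-2.1, 0.5], [0.5, -0.0]]
foam_pliers [0.5956 0.0951 0.0994] res [0.5 0.7]
[[-0.0, -0.4], [-0.0, 0.2], [0.1, 0.0], [0.0, -0.1], [-0.3, -0.2], [0.1, -0.5], [-0.3, 0.6], [0.5, 0.7]]
mallet [0.6242 0.1129 1.8301] res [1.9 2.4]
[[-1.9, -0.3], [-1.0, 0.8], [1.1, -1.5], [0.8, 2.4], [-0.3, -1.2], [0.8, 0.7]]
pliers [0.5904 0.2996 1.4163] res [1.4 0.8]
[[-0.4, -0.6], [-0.5, 0.8], [-0.3, -0.6], [-1.1, 0.8], [1.1, 0.2], [1.4, -0.3]]
square [ 0.5102 -0.0987  1.2788] res [2.7 0.8]
[[-0.6, -0.1], [-0.6, 0.7], [2.0, -0.1], [0.7, 0.3], [-2.7, -0.8], [0.6, 0.2]]
```

View pics/ov1.png

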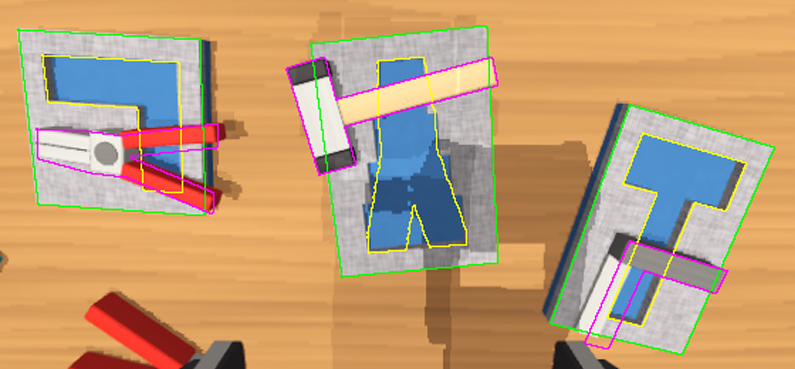

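>>> step_arm(
  commands=[
    [-0.96,3.94,2.8,0],
    [-0.96,3.94,2.8,0],
    [-0.96,3.94,2.8,0],
    [-0.96,3.94,2.8,0],
    [-0.96,3.94,2.8,-0.179],
  ],
  fingers=0.55,
  grip_force=60,
)

```text
time_s: 3.15
ee_pos: [0.5118, -0.0984, 0.1194]
tool_rot: [3.141, -0.001, 0.192]
contact_force: [0.6, -0.7, 1.2]
finger_gap: 0.548
```

>>> step_arm(
  commands=[
    [0,0,0,-0.18],
    [0,0,0,-0.18],
    [0,0,0,-0.18],
    [0,0,0,-0.18],
    [0,0,0,-0.18],
  ],
)

```text
time_s: 3.78
ee_pos: [0.5121, -0.0972, 0.1201]
tool_rot: [3.141, -0.0, 1.093]
contact_force: [-0.7, 0.6, 0.6]
finger_gap: 0.546
```

>>> step_arm(
  commands=[
    [0,0,0,-0.18],
    [0,0,0,-0.02],
    [0,0,0,0],
    [0,0,0,0],
  ],
)

```text
time_s: 4.28
ee_pos: [0.5121, -0.097, 0.1199]
tool_rot: [3.142, -0.0, 1.284]
contact_force: [-0.8, -0.4, 0.2]
finger_gap: 0.554
```

Run:
```python
from h import *
delta((0.511,-0.096),0.036,1.279)
cal=imaging.calibration("wrist"); im=imaging.camera("wrist"); cv2.imwrite("pics/w2.png",im[:,:,::-1]); np.savez("w2.npz",**cal)
q=np.load("res1.npz")["square"]; A=T(*q); P=(np.c_[np.array(OUT['square'])/1000,np.ones(6)]@A.T)[:,:2]
u=proj(cal,np.c_[P,np.full(6,.047)]); im=im[:,:,::-1].copy(); cv2.polylines(im,[np.int32(u)],True,(255,0,255),1)
cv2.imwrite("pics/w2o.png",im)
t=imaging.camera("top"); cv2.imwrite("pics/top1.png",cv2.resize(t[190:310,230:550,::-1],None,fx=2.5,fy=2.5))
```

```text
tool now [ 0.5121 -0.097   0.1199] yaw 1.284 j6 [-0.41  0.08  1.97  0.    1.1  -0.12] gap 0.554 t 4.275
roll needed (tool z down => negative of world yaw) 0.00479971930228551
d_tool cm (no turn) [ 0.07 -0.13  8.39] norm 8.39
```

View pics/w2o.png

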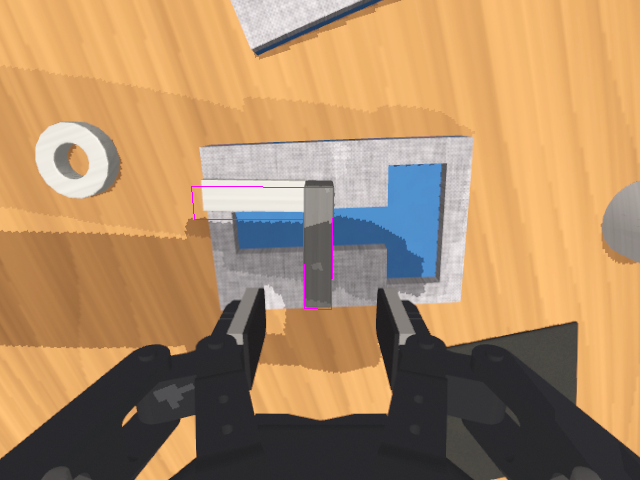

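>>> step_arm(
  commands=[
    [0.03,-0.06,3.5,0],
    [0.04,-0.07,3.0,0.005],
    [0,0,1.93,0],
    [0,0,0,0],
    [0,0,0,0],
  ],
)

```text
time_s: 5.0
ee_pos: [0.5117, -0.0962, 0.0365]
tool_rot: [3.14, 0.0, 1.28]
contact_force: [-0.1, -0.5, -0.1]
finger_gap: 0.552
```

>>> step_arm(
  commands=[
    [0,0,0,0],
    [0,0,0,0],
    [0,0,0,0],
    [0,0,0,0],
    [0,0,0,0],
  ],
  fingers=0,
)

```text
time_s: 5.62
ee_pos: [0.5119, -0.0963, 0.0368]
tool_rot: [3.14, 0.0, 1.28]
contact_force: [-2.0, 0.7, 6.4]
finger_gap: 0.189
```

Run:
```python
from h import *
delta((0.511,-0.096),0.036,1.279); print(topose()[2]['contact_force'])
im=imaging.camera("wrist"); cv2.imwrite("pics/w3.png",im[:,:,::-1])
im=imaging.camera("side"); cv2.imwrite("pics/s3.png",cv2.resize(im[260:400,220:420,::-1],None,fx=4,fy=4))
```

```text
tool now [ 0.5119 -0.0963  0.0368] yaw 1.28 j6 [-0.4   0.22  1.99  0.    0.93 -0.11] gap 0.189 t 5.625
roll needed (tool z down => negative of world yaw) 0.0008148742120863695
d_tool cm (no turn) [ 0.   -0.09  0.08] norm 0.12
[-1.99331108  0.69411691  6.40541426]
```

View pics/w3.png

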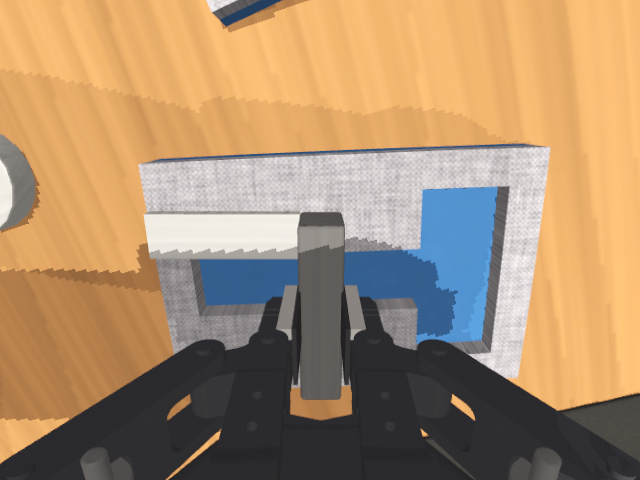

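View pics/s3.png

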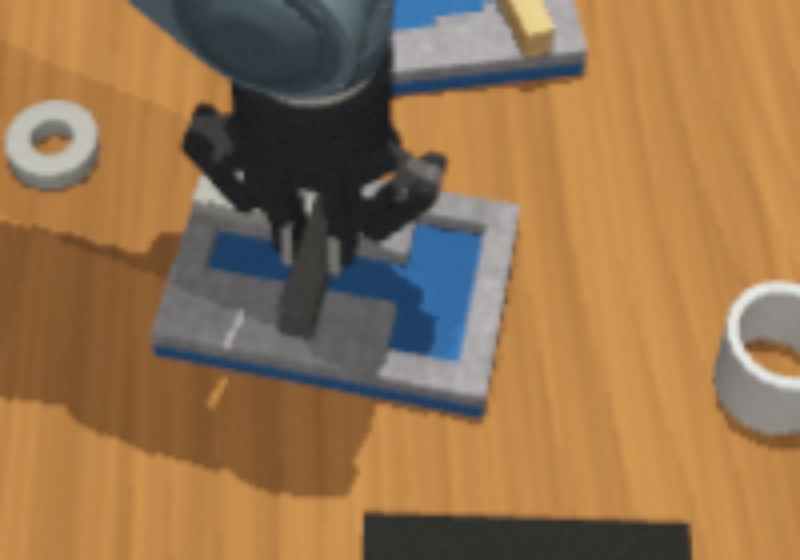

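>>> step_arm(
  commands=[
    [0,0,-2,0],
    [0,0,-4,0],
    [-2,2.05,-2,0],
    [-5,5.1,0,0],
  ],
)

```text
time_s: 6.22
ee_pos: [0.5561, -0.1754, 0.1174]
tool_rot: [3.139, 0.0, 1.283]
contact_force: [0.8, 0.5, -2.0]
finger_gap: 0.187
```

>>> step_arm(
  commands=[
    [-4,4.1,0,0],
    [-4,4.1,0,0],
    [-2.1,2.1,0,0],
    [0,0,0,0],
  ],
)

```text
time_s: 6.72
ee_pos: [0.6248, -0.3038, 0.1147]
tool_rot: [-3.141, -0.0, 1.278]
contact_force: [0.3, 0.8, -2.3]
finger_gap: 0.188
```

Run:
```python
from h import *
delta((0.63,-0.31),0.0185,1.28); print(topose()[2]['contact_force'])
cal=imaging.calibration("wrist"); im=imaging.camera("wrist"); cv2.imwrite("pics/w4.png",im[:,:,::-1])
im=imaging.camera("side"); cv2.imwrite("pics/s4.png",im[:,:,::-1])
```

```text
tool now [ 0.6248 -0.3038  0.1147] yaw 1.278 j6 [-0.62  0.46  1.51 -0.    1.17 -0.32] gap 0.188 t 6.725
roll needed (tool z down => negative of world yaw) -0.0023644211293492035
d_tool cm (no turn) [-0.44  0.68  9.62] norm 9.65
[ 0.32673709  0.80398831 -2.34098013]
```

View pics/w4.png

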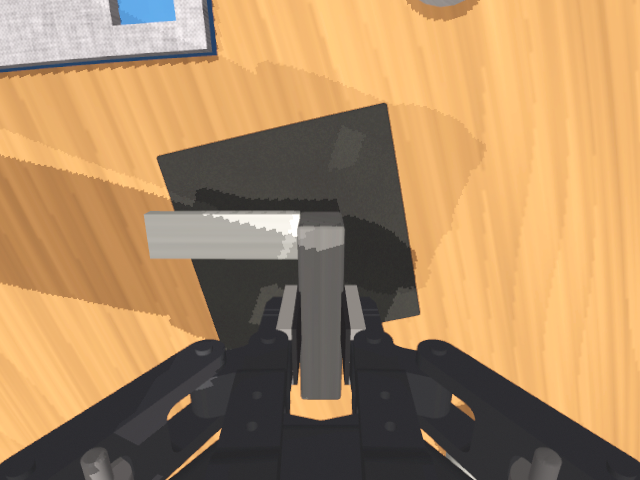

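View pics/s4.png

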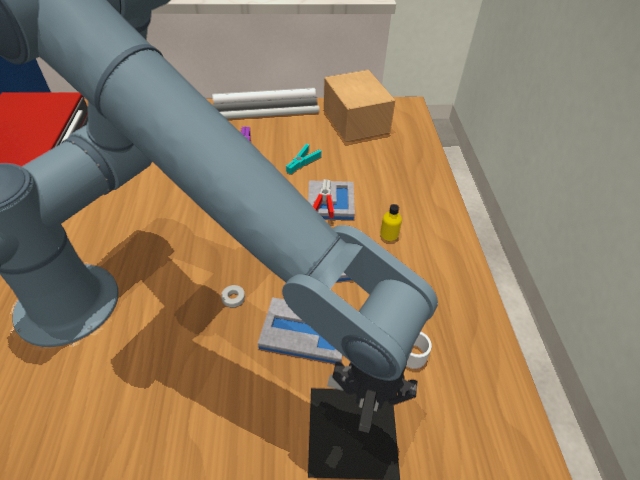

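>>> step_arm(
  commands=[
    [-0.5,0.7,3.5,0],
    [0,0,3.5,0],
    [0,0,1.8,0],
    [0,0,0.5,0],
    [0,0,0.2,0],
  ],
)

```text
time_s: 7.45
ee_pos: [0.6308, -0.309, 0.0218]
tool_rot: [3.14, 0.001, 1.28]
contact_force: [-0.2, 0.1, -1.9]
finger_gap: 0.187
```

Run:
```python
from h import *
delta((0.63,-0.31),0.0185,1.28); print(topose()[2]['contact_force'])
```

```text
tool now [ 0.6308 -0.309   0.0218] yaw 1.28 j6 [-0.62  0.6   1.51  0.    1.04 -0.33] gap 0.187 t 7.45
roll needed (tool z down => negative of world yaw) 0.00016964598179836088
d_tool cm (no turn) [-0.12 -0.04  0.33] norm 0.35
[-0.16217604  0.13198913 -1.89186513]
```

>>> step_arm(
  commands=[
    [0,0,0.15,0],
    [0,0,0.1,0],
    [0,0,0.1,0],
    [0,0,0,0],
  ],
)

```text
time_s: 7.95
ee_pos: [0.6304, -0.3091, 0.0179]
tool_rot: [3.141, 0.0, 1.28]
contact_force: [-1.3, 0.3, 2.1]
finger_gap: 0.187
```

>>> step_arm(
  commands=[
    [0,0,0,0],
    [0,0,0,0],
    [0,0,-1.5,0],
    [0,0,-3.5,0],
    [0,0,-4,0],
  ],
  fingers=0.55,
)

```text
time_s: 8.57
ee_pos: [0.63, -0.3087, 0.1086]
tool_rot: [-3.141, -0.0, 1.28]
contact_force: [0.8, -0.1, -0.6]
finger_gap: 0.552
```

Run:
```python
from h import *
q=np.load("res1.npz")["mallet"]
delta(q[:2],0.12,q[2]); print(topose()[2]['contact_force'])
cal=imaging.calibration("wrist"); im=imaging.camera("wrist"); cv2.imwrite("pics/w5.png",im[:,:,::-1]); np.savez("w5.npz",**cal)
```

```text
tool now [ 0.63   -0.3087  0.1086] yaw 1.28 j6 [-0.62  0.48  1.49  0.    1.17 -0.33] gap 0.552 t 8.575
roll needed (tool z down => negative of world yaw) -0.5502756639443147
d_tool cm (no turn) [ 40.23 -12.65  -1.13] norm 42.18
[ 0.79082722 -0.05287569 -0.57367404]
```

View pics/w5.png

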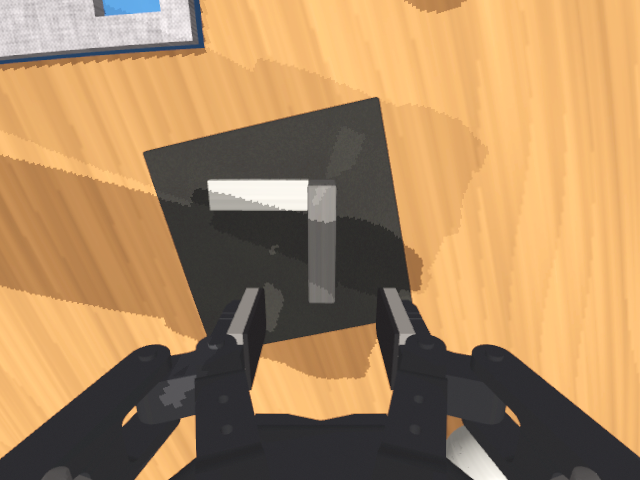

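>>> step_arm(
  commands=[
    [5.7,-1.8,-0.16,0],
    [5.7,-1.8,-0.16,0],
    [5.7,-1.8,-0.16,0],
    [5.7,-1.8,-0.16,0],
    [5.7,-1.8,-0.16,0],
  ],
)

```text
time_s: 9.25
ee_pos: [0.626, -0.0082, 0.1165]
tool_rot: [3.139, -0.0, 1.28]
contact_force: [1.3, 0.2, 0.1]
finger_gap: 0.551
```

>>> step_arm(
  commands=[
    [5.7,-1.8,-0.16,0],
    [5.9,-1.85,-0.16,-0.11],
    [0,0,0,-0.17],
    [0,0,0,-0.17],
    [0,0,0,-0.1],
  ],
)

```text
time_s: 9.88
ee_pos: [0.6244, 0.112, 0.1195]
tool_rot: [3.14, 0.0, 1.834]
contact_force: [0.1, -0.2, 0.7]
finger_gap: 0.549
```

Run:
```python
from h import *
q=np.load("res1.npz")["mallet"]
delta(q[:2],0.0363,q[2]); print(topose()[2]['contact_force'])
cal=imaging.calibration("wrist"); im=imaging.camera("wrist")[:,:,::-1].copy(); np.savez("w6.npz",**cal); cv2.imwrite("pics/w6.png",im)
A=T(*q); P=(np.c_[np.array(OUT['mallet'])/1000,np.ones(8)]@A.T)[:,:2]
u=proj(cal,np.c_[P,np.full(8,.047)]); cv2.polylines(im,[np.int32(u)],True,(255,0,255),1)
cv2.imwrite("pics/w6o.png",im)
```

```text
tool now [0.6244 0.112  0.1195] yaw 1.834 j6 [-0.    0.33  1.67 -0.    1.14 -0.26] gap 0.549 t 9.875
roll needed (tool z down => negative of world yaw) 0.00409783527186347
d_tool cm (no turn) [ 0.1  -0.01  8.32] norm 8.32
[ 0.08834362 -0.21434166  0.67124899]
```

View pics/w6o.png

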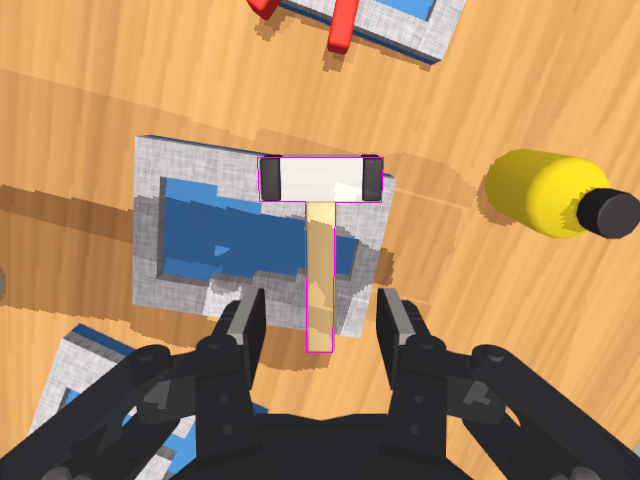

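>>> step_arm(
  commands=[
    [0.05,0,3.5,0],
    [0.05,0,3.0,0.004],
    [0,0,1.8,0],
    [0,0,0,0],
    [0,0,0,0],
  ],
)

```text
time_s: 10.55
ee_pos: [0.6249, 0.1126, 0.0368]
tool_rot: [3.139, 0.001, 1.826]
contact_force: [0.9, -0.7, 0.3]
finger_gap: 0.55
```

>>> step_arm(
  commands=[
    [0,0,0,0],
    [0,0,0,0],
    [0,0,0,0],
    [0,0,0,0],
    [0,0,0,0],
  ],
  fingers=0,
)

```text
time_s: 11.18
ee_pos: [0.6248, 0.1126, 0.0368]
tool_rot: [3.139, 0.001, 1.826]
contact_force: [-2.0, 0.8, 5.4]
finger_gap: 0.186
```

Run:
```python
from h import *
r=np.load("res1.npz"); q=r["mallet"]; g=r["foam_mallet"]
p,M,o=topose(); d=np.linalg.inv(T(*q))@[p[0],p[1],1]; print("tcp in mallet",d.round(4), "z above underside",p[2]-.023)
t=(T(*g)@[d[0],0,1])[:2]; print("target tcp",t.round(4))
delta(t,0.0365-.011,g[2])
```

```text
tcp in mallet [-5.e-04 -5.e-04  1.e+00] z above underside 0.013805907210687286
target tcp [ 0.535  -0.0988]
tool now [0.6248 0.1126 0.0368] yaw 1.826 j6 [-0.    0.44  1.69  0.    1.   -0.26] gap 0.186 t 11.175
roll needed (tool z down => negative of world yaw) 2.066618097760922
d_tool cm (no turn) [-18.19 -14.02   1.11] norm 23.0
```

>>> step_arm(
  commands=[
    [0,0,-2,0],
    [0,0,-4,0],
    [-2.2,-2,-4,0],
    [-4,-3,0,0],
    [-4,-3,0,0],
  ],
)

```text
time_s: 11.8
ee_pos: [0.5716, -0.0073, 0.1368]
tool_rot: [3.14, 0.001, 1.827]
contact_force: [0.3, -1.1, -2.4]
finger_gap: 0.185
```

>>> step_arm(
  commands=[
    [-4,-3,0,0],
    [-4,-3,0,0.17],
    [0,0,0,0.17],
    [0,0,0,0.17],
    [0,0,0,0.17],
  ],
)

```text
time_s: 12.42
ee_pos: [0.5338, -0.099, 0.1359]
tool_rot: [3.142, -0.0, 1.14]
contact_force: [-0.2, -0.9, -2.2]
finger_gap: 0.193
```

>>> step_arm(
  commands=[
    [0,0,0,0.17],
    [0,0,0,0.17],
    [0,0,0,0.17],
    [0,0,0,0.17],
    [0,0,0,0.17],
  ],
)

```text
time_s: 13.05
ee_pos: [0.5339, -0.0988, 0.1359]
tool_rot: [3.142, 0.0, 0.29]
contact_force: [0.1, -0.5, -0.6]
finger_gap: 0.189
```

>>> step_arm(
  commands=[
    [0,0,0,0.17],
    [0,0,0,0.17],
    [0,0,0,0.17],
    [0,0,0,0.026],
    [0,0,0,0],
  ],
)

```text
time_s: 13.68
ee_pos: [0.5341, -0.0988, 0.1356]
tool_rot: [3.142, -0.0, -0.238]
contact_force: [0.7, -0.1, -1.8]
finger_gap: 0.185
```

```bash
cat > chk.py <<'E'
from h import *
import sys
def chk(tool,off,tgtz,out):
    r=np.load("res1.npz"); g=r["foam_"+tool]
    t=(T(*g)@[off,0,1])[:2]
    delta(t,tgtz,g[2])
    cal=imaging.calibration("wrist"); p,M,o=topose(); print(o['contact_force'])
    im=imaging.camera("wrist")[:,:,::-1].copy(); cv2.imwrite("pics/%s_raw.png"%out,im)
    def dr(A,poly,z,c):
        P=(np.c_[np.array(poly)/1000,np.ones(len(poly))]@A.T)[:,:2]
        cv2.polylines(im,[np.int32(proj(cal,np.c_[P,np.full(len(P),z)])*16)],True,c,1,4,4)
    dr(T(*g),grow(OUT[tool]),.023,(0,255,255))
    a,b,c,d=BLK[tool]; dr(T(*g),[[a,c],[b,c],[b,d],[a,d]],.023,(0,255,0))
    cy=np.arctan2(M[1,0],M[0,0]); A=T(p[0],p[1],cy)@T(-off,0,0)
    dr(A,OUT[tool],p[2]-.0138+.024,(255,0,255))
    cv2.imwrite("pics/%s.png"%out,im)
E
python3 -c "
from chk import *
chk('mallet',-.0005,.0255,'m1')"
```

```text
tool now [ 0.5341 -0.0988  0.1356] yaw -0.238 j6 [-0.39  0.11  1.9   0.    1.13  1.42] gap 0.185 t 13.675
roll needed (tool z down => negative of world yaw) 0.002612877604469155
d_tool cm (no turn) [ 0.09 -0.02 11.01] norm 11.01
[ 0.69685887 -0.09448679 -1.84195674]
```

View pics/m1.png

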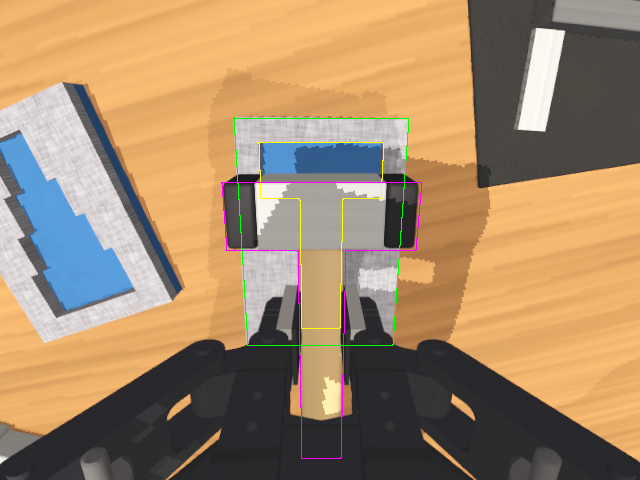

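>>> step_arm(
  commands=[
    [0.09,-0.02,3.5,0],
    [0,0,3.5,0],
    [0,0,2.4,0],
    [0,0,0.7,0],
    [0,0,0.4,0],
  ],
)

```text
time_s: 14.35
ee_pos: [0.5355, -0.0991, 0.0307]
tool_rot: [3.141, -0.001, -0.24]
contact_force: [0.5, -0.4, -1.2]
finger_gap: 0.184
```

>>> step_arm(
  commands=[
    [0,0,0.3,0],
    [0,0,0.15,0],
    [0,0,0,0],
  ],
)

```text
time_s: 14.72
ee_pos: [0.5353, -0.099, 0.0262]
tool_rot: [3.141, -0.001, -0.24]
contact_force: [0.6, -0.5, -1.9]
finger_gap: 0.191
```

>>> step_arm(
  commands=[
    [0,0,0.04,0],
    [0,0,0,0],
    [0,0,0,0],
  ],
)

```text
time_s: 15.1
ee_pos: [0.5353, -0.099, 0.0258]
tool_rot: [3.142, -0.0, -0.24]
contact_force: [-1.6, 1.3, 1.4]
finger_gap: 0.19
```

>>> step_arm(
  commands=[
    [0,0,0,0],
    [0,0,0,0],
    [0,0,-2,0],
    [0,0,-4,0],
    [0,0,-4,0],
  ],
  fingers=0.45,
)

```text
time_s: 15.72
ee_pos: [0.5348, -0.0988, 0.1262]
tool_rot: [-3.141, 0.001, -0.24]
contact_force: [0.1, -0.2, -0.1]
finger_gap: 0.449
```

Run:
```python
from h import *
r=np.load("res1.npz"); q=r["pliers"]; t=(T(*q)@[.001,0,1])[:2]
delta(t,0.125,q[2])
cal=imaging.calibration("wrist"); im=imaging.camera("wrist")[:,:,::-1].copy()
A=T(*r["foam_mallet"]); P=(np.c_[np.array(OUT['mallet'])/1000,np.ones(8)]@A.T)[:,:2]
u=proj(cal,np.c_[P,np.full(8,.036)]); cv2.polylines(im,[np.int32(u)],True,(255,0,255),1)
cv2.imwrite("pics/m2.png",im)
```

```text
tool now [ 0.5348 -0.0988  0.1262] yaw -0.24 j6 [-0.39  0.12  1.91  0.    1.12  1.42] gap 0.449 t 15.725
roll needed (tool z down => negative of world yaw) -1.6565651397563554
d_tool cm (no turn) [ -4.09 -40.11   0.13] norm 40.32
```

View pics/m2.png

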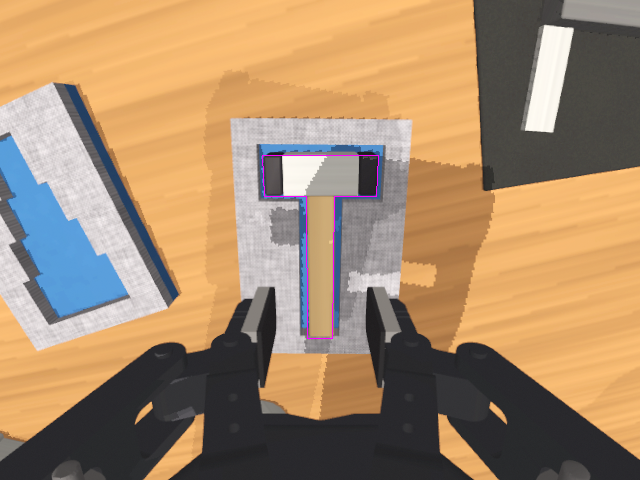

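>>> step_arm(
  commands=[
    [-0.58,-5.7,0,0],
    [-0.58,-5.7,0,0],
    [-0.58,-5.7,0,0],
    [-0.58,-5.7,0,0],
    [-0.58,-5.7,0,0],
  ],
  fingers=0.6,
)

```text
time_s: 16.4
ee_pos: [0.5748, 0.1867, 0.1254]
tool_rot: [-3.141, -0.001, -0.24]
contact_force: [0.8, 0.1, 0.1]
finger_gap: 0.598
```

>>> step_arm(
  commands=[
    [-0.58,-5.7,0,0],
    [-0.6,-5.9,0,-0.166],
    [0,0,0,-0.166],
    [0,0,0,-0.166],
    [0,0,0,-0.166],
  ],
)

```text
time_s: 17.02
ee_pos: [0.5907, 0.3006, 0.1249]
tool_rot: [3.142, 0.0, 0.43]
contact_force: [-0.1, -0.4, 0.5]
finger_gap: 0.603
```

>>> step_arm(
  commands=[
    [0,0,0,-0.166],
    [0,0,0,-0.166],
    [0,0,0,-0.166],
    [0,0,0,-0.166],
    [0,0,0,-0.166],
  ],
)

```text
time_s: 17.65
ee_pos: [0.5908, 0.3003, 0.125]
tool_rot: [-3.141, 0.0, 1.259]
contact_force: [0.1, -0.3, 0.4]
finger_gap: 0.595
```

>>> step_arm(
  commands=[
    [0,0,0,-0.166],
    [0,0,0,0],
    [0,0,0,0],
  ],
)

```text
time_s: 18.02
ee_pos: [0.5908, 0.3003, 0.1252]
tool_rot: [-3.142, 0.0, 1.417]
contact_force: [0.2, 0.5, -0.7]
finger_gap: 0.598
```

Run:
```python
from h import *
r=np.load("res1.npz"); q=r["pliers"]; t=(T(*q)@[.001,0,1])[:2]
delta(t,0.0365,q[2])
cal=imaging.calibration("wrist"); im=imaging.camera("wrist")[:,:,::-1].copy(); np.savez("w7.npz",**cal); cv2.imwrite("pics/p0r.png",im)
A=T(*q); o=OUT['pliers']; P=(np.c_[np.array(o)/1000,np.ones(len(o))]@A.T)[:,:2]
u=proj(cal,np.c_[P,np.full(len(o),.047)]); cv2.polylines(im,[np.int32(u)],True,(255,0,255),1)
cv2.imwrite("pics/p0.png",im)
```

```text
tool now [0.5908 0.3003 0.1252] yaw 1.417 j6 [0.3  0.38 1.59 0.   1.17 0.45] gap 0.598 t 18.025
roll needed (tool z down => negative of world yaw) 0.0011755135909683467
d_tool cm (no turn) [ 0.02 -0.03  8.87] norm 8.87
```

View pics/p0.png

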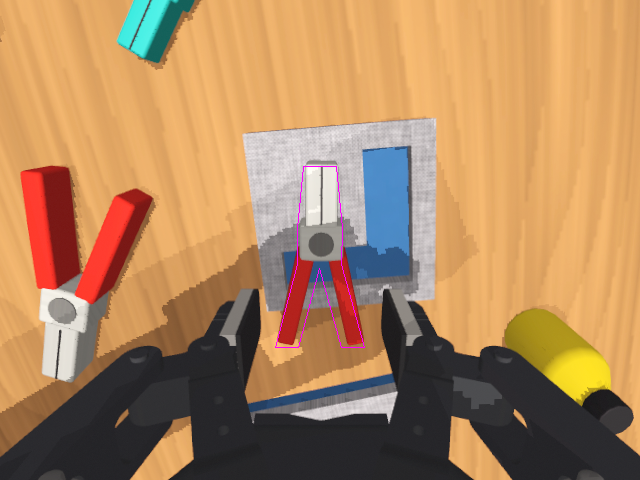

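>>> step_arm(
  commands=[
    [0,0,3.5,0],
    [0,0,3.2,0],
    [0,0,2.13,0],
    [0,0,0,0],
    [0,0,0,0],
  ],
)

```text
time_s: 18.7
ee_pos: [0.5919, 0.3006, 0.0385]
tool_rot: [3.139, -0.001, 1.42]
contact_force: [0.1, -0.1, 1.0]
finger_gap: 0.598
```

>>> step_arm(
  commands=[
    [0,0,0,0],
    [0,0,0,0],
    [0,0,0,0],
    [0,0,0,0],
    [0,0,0,0],
  ],
  fingers=0,
)

```text
time_s: 19.32
ee_pos: [0.5919, 0.3008, 0.0395]
tool_rot: [3.139, -0.001, 1.42]
contact_force: [-2.7, -0.1, 5.3]
finger_gap: 0.315
```

Run:
```python
from h import *
r=np.load("res1.npz"); q=r["pliers"]; g=r["foam_pliers"]
p,M,o=topose(); d=np.linalg.inv(T(*q))@[p[0],p[1],1]; print("tcp in pliers",d.round(4), "z above underside",p[2]-.023)
t=(T(*g)@[d[0],0,1])[:2]; print("target tcp",t.round(4)); delta(t,p[2]-.011,g[2])
im=imaging.camera("wrist")[:,:,::-1].copy(); cv2.imwrite("pics/p1.png",im)
```

```text
tcp in pliers [ 0.0015 -0.0013  1.    ] z above underside 0.01647044709976806
target tcp [0.597  0.0952]
tool now [0.5919 0.3008 0.0395] yaw 1.42 j6 [0.3  0.5  1.61 0.   1.03 0.45] gap 0.315 t 19.325
roll needed (tool z down => negative of world yaw) 1.3203320412994999
d_tool cm (no turn) [-20.25   3.6    1.08] norm 20.6
```

View pics/p1.png

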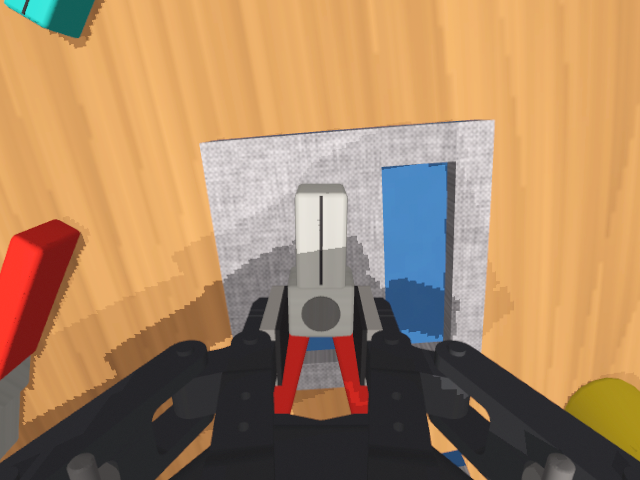

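>>> step_arm(
  commands=[
    [0,0,0,0],
    [0,0,0.3,0],
    [0,0,0.2,0],
    [0,0,0,0],
  ],
  fingers=0.55,
)

```text
time_s: 19.88
ee_pos: [0.5905, 0.3002, 0.0316]
tool_rot: [-3.141, 0.0, 1.42]
contact_force: [0.7, -0.6, -0.2]
finger_gap: 0.547
```

>>> step_arm(
  commands=[
    [0,0,0,0],
    [0,0,0,0],
    [0,0,0,0],
    [0,0,0,0],
    [0,0,0,0],
  ],
  fingers=0,
)

```text
time_s: 20.5
ee_pos: [0.591, 0.3003, 0.0324]
tool_rot: [3.141, -0.0, 1.42]
contact_force: [-1.9, -1.0, 4.3]
finger_gap: 0.351
```

Run:
```python
from h import *
r=np.load("res1.npz"); q=r["pliers"]; g=r["foam_pliers"]
p,M,o=topose(); d=np.linalg.inv(T(*q))@[p[0],p[1],1]; print("tcp in pliers",d.round(4), "z above underside",p[2]-.023)
t=(T(*g)@[d[0],0,1])[:2]; print("target tcp",t.round(4)); delta(t,p[2]-.011,g[2])
```

```text
tcp in pliers [ 8.e-04 -5.e-04  1.e+00] z above underside 0.009439407146382896
target tcp [0.5964 0.0951]
tool now [0.591  0.3003 0.0324] yaw 1.42 j6 [ 0.3   0.51  1.62 -0.    1.02  0.45] gap 0.351 t 20.5
roll needed (tool z down => negative of world yaw) 1.320431121850385
d_tool cm (no turn) [-20.2    3.62   1.1 ] norm 20.55
```

>>> step_arm(
  commands=[
    [0,0,0,0],
    [0,0,-0.2,0],
    [0,0,0,0],
    [0,0,0,0],
  ],
  fingers=0.55,
)

```text
time_s: 21.0
ee_pos: [0.5908, 0.3003, 0.034]
tool_rot: [-3.142, -0.0, 1.42]
contact_force: [-1.4, 0.4, 0.5]
finger_gap: 0.552
```

>>> step_arm(
  commands=[
    [0,0,0,0],
    [0,0,0,0],
    [0,0,0,0],
    [0,0,0,0],
    [0,0,0,0],
  ],
  fingers=0,
)

```text
time_s: 21.62
ee_pos: [0.591, 0.3003, 0.0345]
tool_rot: [3.141, -0.0, 1.42]
contact_force: [-1.6, -1.1, 6.6]
finger_gap: 0.349
```

Run:
```python
from h import *
r=np.load("res1.npz"); q=r["pliers"]; g=r["foam_pliers"]
p,M,o=topose(); d=np.linalg.inv(T(*q))@[p[0],p[1],1]; print("tcp in pliers",d.round(4), "z above underside",p[2]-.023)
t=(T(*g)@[d[0],0,1])[:2]; print("target tcp",t.round(4)); delta(t,p[2]-.011,g[2])
im=imaging.camera("wrist")[:,:,::-1].copy(); cv2.imwrite("pics/p2.png",im)
```

```text
tcp in pliers [ 8.e-04 -5.e-04  1.e+00] z above underside 0.011508909581672715
target tcp [0.5964 0.0951]
tool now [0.591  0.3003 0.0345] yaw 1.42 j6 [ 0.3   0.5   1.62 -0.    1.02  0.45] gap 0.349 t 21.625
roll needed (tool z down => negative of world yaw) 1.320423910442205
d_tool cm (no turn) [-20.2    3.62   1.1 ] norm 20.55
```

View pics/p2.png

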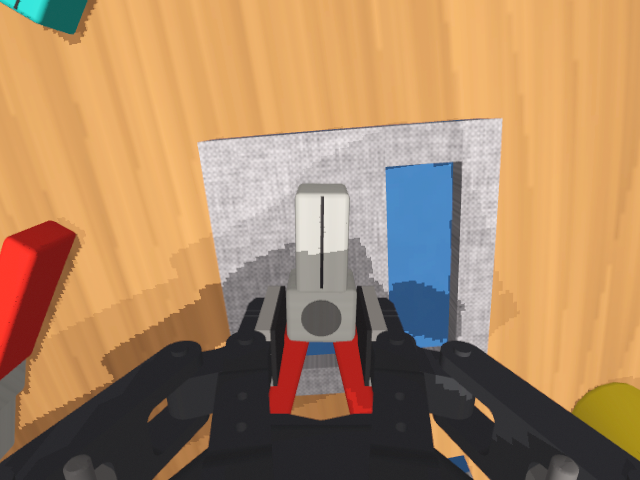

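>>> step_arm(
  commands=[
    [0,0,-2,0],
    [0,0,-4,0],
    [-2.2,0.4,-3,0],
    [-5,0.9,0,0],
    [-5,0.9,0,0],
  ],
)

```text
time_s: 22.3
ee_pos: [0.5942, 0.1755, 0.1251]
tool_rot: [3.14, -0.0, 1.421]
contact_force: [0.7, 0.1, -3.1]
finger_gap: 0.35
```

>>> step_arm(
  commands=[
    [-5,0.9,0,0],
    [-3,0.52,0,0.165],
    [0,0,0,0.165],
    [0,0,0,0.165],
    [0,0,0,0.165],
  ],
)

```text
time_s: 22.92
ee_pos: [0.596, 0.0951, 0.1243]
tool_rot: [-3.141, -0.0, 0.754]
contact_force: [-0.7, -0.2, -2.0]
finger_gap: 0.35
```

>>> step_arm(
  commands=[
    [0,0,0,0.165],
    [0,0,0,0.165],
    [0,0,0,0.165],
    [0,0,0,0.165],
    [0,0,0,0],
  ],
)

```text
time_s: 23.55
ee_pos: [0.596, 0.0952, 0.1243]
tool_rot: [-3.141, -0.0, 0.102]
contact_force: [0.1, 0.4, -2.0]
finger_gap: 0.349
```

```bash
python3 -c "
from chk import *
chk('pliers',.0008,.0235,'p3')"
```

```text
tool now [0.596  0.0952 0.1243] yaw 0.102 j6 [-0.03  0.26  1.75  0.    1.13  1.44] gap 0.349 t 23.55
roll needed (tool z down => negative of world yaw) 0.00241511760857005
d_tool cm (no turn) [ 0.04  0.02 10.08] norm 10.08
[ 0.06083532  0.43535871 -2.03469571]
```

View pics/p3.png

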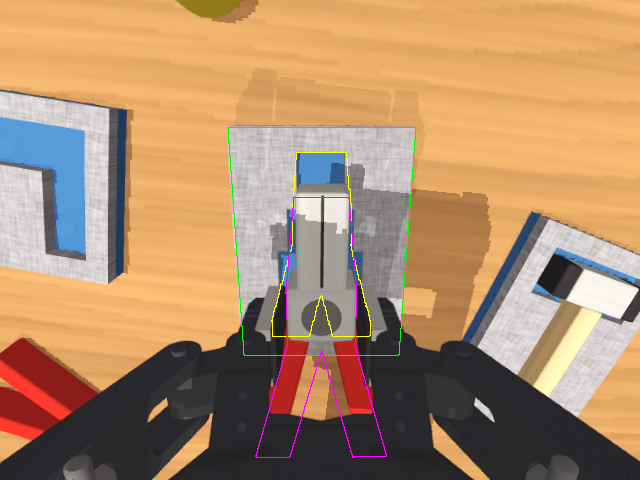

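>>> step_arm(
  commands=[
    [0.04,0.02,3.5,0],
    [0,0,3.5,0],
    [0,0,1.6,0],
    [0,0,0.6,0],
    [0,0,0.4,0],
  ],
)

```text
time_s: 24.22
ee_pos: [0.5977, 0.095, 0.029]
tool_rot: [3.141, -0.002, 0.1]
contact_force: [0.0, -0.3, -1.9]
finger_gap: 0.353
```

>>> step_arm(
  commands=[
    [0,0,0.2,0],
    [0,0,0.1,0],
    [0,0,0,0],
  ],
)

```text
time_s: 24.6
ee_pos: [0.5969, 0.095, 0.0255]
tool_rot: [3.142, -0.001, 0.1]
contact_force: [-0.0, 0.8, -1.7]
finger_gap: 0.35
```

>>> step_arm(
  commands=[
    [0,0,0.1,0],
    [0,0,0.05,0],
    [0,0,0,0],
  ],
)

```text
time_s: 24.98
ee_pos: [0.5967, 0.095, 0.0237]
tool_rot: [3.142, -0.0, 0.1]
contact_force: [-0.3, 0.3, -2.1]
finger_gap: 0.347
```

Release and lift, then check.

>>> step_arm(
  commands=[
    [0,0,0,0],
    [0,0,0,0],
    [0,0,-2,0],
    [0,0,-4,0],
    [0,0,-4,0],
  ],
  fingers=0.6,
)

```text
time_s: 25.6
ee_pos: [0.597, 0.095, 0.1263]
tool_rot: [3.141, -0.001, 0.1]
contact_force: [-0.3, 0.3, -0.2]
finger_gap: 0.601
```

Run:
```python
from h import *
r=np.load("res1.npz"); 
cal=imaging.calibration("wrist"); im=imaging.camera("wrist")[:,:,::-1].copy()
o=OUT['pliers'];A=T(*r["foam_pliers"]); P=(np.c_[np.array(o)/1000,np.ones(len(o))]@A.T)[:,:2]
u=proj(cal,np.c_[P,np.full(len(o),.036)]); cv2.polylines(im,[np.int32(u)],True,(255,0,255),1)
cv2.imwrite("pics/p4.png",im)
delta((.6292,-.3114),.115,1.28)
```

```text
tool now [0.6008 0.0951 0.1329] yaw 0.1 j6 [-0.03  0.25  1.75  0.    1.14  1.44] gap 0.604 t 25.65
roll needed (tool z down => negative of world yaw) -1.1798630642800045
d_tool cm (no turn) [-1.26 40.73  1.84] norm 40.79
```

View pics/p4.png

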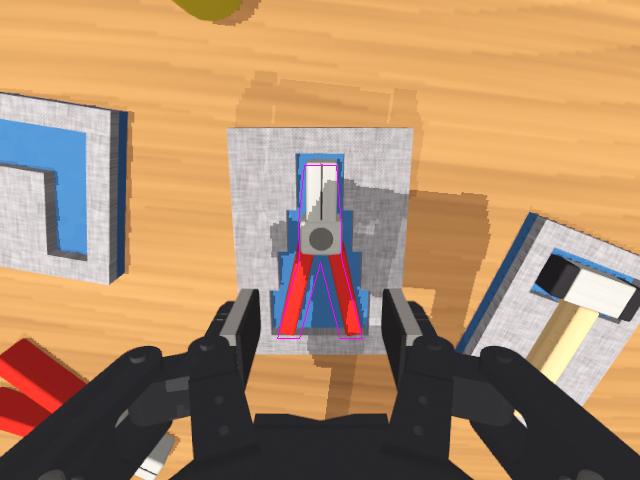

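>>> step_arm(
  commands=[
    [-0.1,5.8,0.2,0],
    [-0.1,5.8,0.2,0],
    [-0.1,5.8,0.2,0],
    [-0.1,5.8,0.2,0],
    [-0.1,5.8,0.2,0],
  ],
  fingers=0.55,
)

```text
time_s: 26.28
ee_pos: [0.6211, -0.1962, 0.1154]
tool_rot: [3.14, -0.002, 0.1]
contact_force: [0.5, 0.2, 0.1]
finger_gap: 0.548
```

>>> step_arm(
  commands=[
    [-0.1,5.8,0.2,0],
    [-0.1,5.8,0,-0.168],
    [0,0,0,-0.169],
    [0,0,0,-0.169],
    [0,0,0,-0.169],
  ],
)

```text
time_s: 26.9
ee_pos: [0.6305, -0.3103, 0.1132]
tool_rot: [3.14, -0.0, 0.78]
contact_force: [-0.7, -1.2, -0.0]
finger_gap: 0.548
```

>>> step_arm(
  commands=[
    [0,0,0,-0.168],
    [0,0,0,-0.168],
    [0,0,0,-0.169],
    [0,0,0,0],
    [0,0,0,0],
  ],
)

```text
time_s: 27.52
ee_pos: [0.6304, -0.3098, 0.1124]
tool_rot: [3.141, 0.0, 1.277]
contact_force: [-0.3, -0.1, -0.6]
finger_gap: 0.55
```

Run:
```python
from h import *
delta((.6304,-.3091),.0175,1.28)
q=[.6296,-.3118,1.28]
cal=imaging.calibration("wrist"); im=imaging.camera("wrist")[:,:,::-1].copy(); cv2.imwrite("pics/q0r.png",im)
o=[[-40,-9],[40,-9],[40,9],[-40,9]];A=T(*q); P=(np.c_[np.array(o)/1000,np.ones(len(o))]@A.T)[:,:2]
u=proj(cal,np.c_[P,np.full(len(o),.028)]); cv2.polylines(im,[np.int32(u)],True,(255,0,255),1)
cv2.imwrite("pics/q0.png",im)
```

```text
tool now [ 0.6304 -0.3098  0.1124] yaw 1.277 j6 [-0.62  0.48  1.49  0.    1.18 -0.32] gap 0.55 t 27.525
roll needed (tool z down => negative of world yaw) -0.002528884496685535
d_tool cm (no turn) [ 0.07 -0.03  9.49] norm 9.49
```

View pics/q0.png

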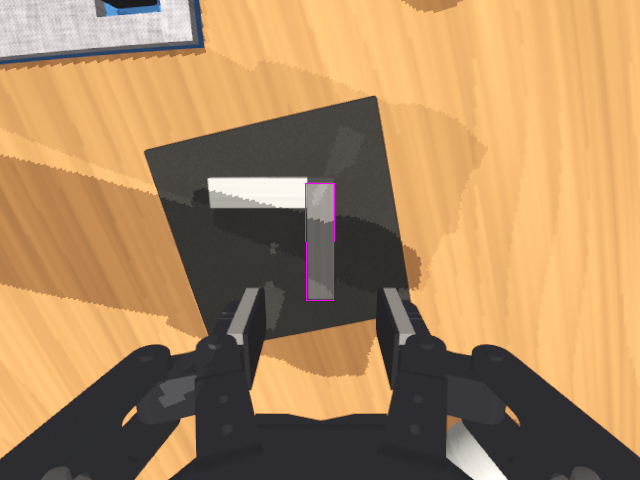

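>>> step_arm(
  commands=[
    [0.07,-0.03,3.5,0],
    [0,0,3.5,0],
    [0,0,2.3,0],
    [0,0,0.2,0],
    [0,0,0,0],
  ],
)

```text
time_s: 28.2
ee_pos: [0.6309, -0.3095, 0.0178]
tool_rot: [3.14, 0.001, 1.28]
contact_force: [-0.2, 0.0, 0.7]
finger_gap: 0.551
```

>>> step_arm(
  commands=[
    [0,0,0,0],
    [0,0,0,0],
    [0,0,0,0],
    [0,0,0,0],
    [0,0,0,0],
  ],
  fingers=0,
)

```text
time_s: 28.82
ee_pos: [0.631, -0.3096, 0.0185]
tool_rot: [3.139, 0.001, 1.28]
contact_force: [-1.9, -0.3, 6.1]
finger_gap: 0.185
```

Run:
```python
from h import *
r=np.load("res1.npz"); q=[.6296,-.3118,1.28]; g=r["foam_square"]
p,M,o=topose(); d=np.linalg.inv(T(*q))@[p[0],p[1],1]; print("tcp in square",d.round(4), "z above underside",p[2]-.004)
t=(T(*g)@[d[0],0,1])[:2]; print("target tcp",t.round(4)); delta(t,.14,g[2])
```

```text
tcp in square [ 2.5e-03 -7.0e-04  1.0e+00] z above underside 0.014478290903840355
target tcp [0.6081 0.2723]
tool now [ 0.631  -0.3096  0.0185] yaw 1.28 j6 [-0.62  0.6   1.5  -0.    1.03 -0.33] gap 0.185 t 28.825
roll needed (tool z down => negative of world yaw) 1.3496322578765225
d_tool cm (no turn) [ 55.07 -18.85 -12.24] norm 59.48
```

>>> step_arm(
  commands=[
    [0,0,-2,0],
    [0,0,-4.2,0],
    [0,0,-6,0],
    [4,-1.4,0,0],
    [5.5,-1.85,0,0],
  ],
)

```text
time_s: 29.45
ee_pos: [0.6264, -0.2088, 0.1407]
tool_rot: [3.139, 0.001, 1.277]
contact_force: [1.3, 0.2, -2.5]
finger_gap: 0.187
```

>>> step_arm(
  commands=[
    [5.7,-1.95,0,0],
    [5.7,-1.95,0,0],
    [5.7,-1.95,0,0],
    [5.7,-1.95,0,0],
    [5.7,-1.95,0,0],
  ],
)

```text
time_s: 30.08
ee_pos: [0.614, 0.0944, 0.1393]
tool_rot: [3.141, -0.0, 1.28]
contact_force: [0.4, -0.6, -2.1]
finger_gap: 0.191
```

>>> step_arm(
  commands=[
    [5.7,-1.95,0,0],
    [5.7,-1.95,0,0],
    [5.7,-1.95,0,0.16],
    [0,0,0,0.17],
    [0,0,0,0.17],
  ],
)

```text
time_s: 30.7
ee_pos: [0.6069, 0.2741, 0.1389]
tool_rot: [-3.142, 0.0, 0.776]
contact_force: [0.8, 0.1, -2.6]
finger_gap: 0.185
```

>>> step_arm(
  commands=[
    [0,0,0,0.17],
    [0,0,0,0.17],
    [0,0,0,0.17],
    [0,0,0,0.17],
    [0,0,0,0.17],
  ],
)

```text
time_s: 31.32
ee_pos: [0.6072, 0.2729, 0.139]
tool_rot: [3.141, 0.0, -0.076]
contact_force: [-0.2, -0.6, -2.6]
finger_gap: 0.189
```

```bash
python3 -c "
from chk import *
chk('square',.0025,.0265,'q1')"
```

```text
tool now [0.6072 0.2729 0.139 ] yaw -0.076 j6 [0.25 0.37 1.58 0.   1.19 1.9 ] gap 0.189 t 31.325
roll needed (tool z down => negative of world yaw) -0.005958570091525672
d_tool cm (no turn) [ 0.1   0.06 11.25] norm 11.25
[-0.18846638 -0.58350137 -2.63796024]
```

View pics/q1.png

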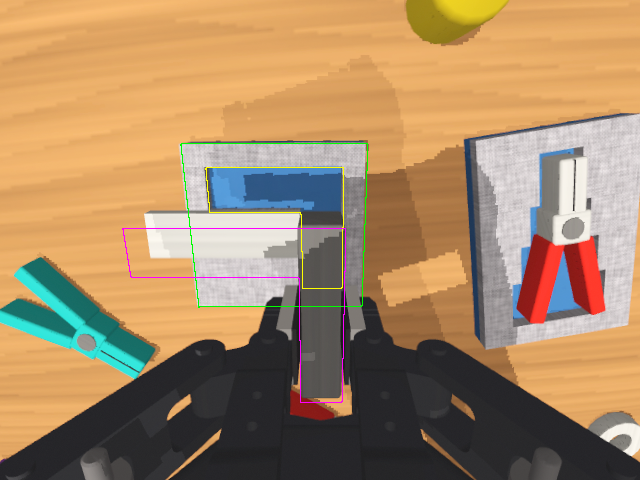

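>>> step_arm(
  commands=[
    [0.1,0.06,3.5,0],
    [0,0,3.5,-0.006],
    [0,0,2.5,0],
    [0,0,0.7,0],
    [0,0,0.4,0],
  ],
)

```text
time_s: 32.0
ee_pos: [0.609, 0.2725, 0.0333]
tool_rot: [-3.141, -0.001, -0.063]
contact_force: [0.6, 0.4, -2.2]
finger_gap: 0.189
```

>>> step_arm(
  commands=[
    [0,0,0.3,0],
    [0,0,0.15,0],
    [0,0,0,0],
  ],
)

```text
time_s: 32.38
ee_pos: [0.6088, 0.2724, 0.0286]
tool_rot: [-3.141, -0.001, -0.064]
contact_force: [-0.3, 0.1, -2.8]
finger_gap: 0.187
```

>>> step_arm(
  commands=[
    [0,0,0.12,0],
    [0,0,0.08,0],
    [0,0,0,0],
    [0,0,0,0],
  ],
)

```text
time_s: 32.88
ee_pos: [0.6086, 0.2724, 0.0265]
tool_rot: [-3.142, -0.0, -0.064]
contact_force: [-2.3, 1.2, 1.2]
finger_gap: 0.185
```

>>> step_arm(
  commands=[
    [0,0,0,0],
    [0,0,0,0],
    [0,0,-2,0],
    [0,0,-4,0],
    [0,0,-4,0],
  ],
  fingers=0.55,
)

```text
time_s: 33.5
ee_pos: [0.6089, 0.2724, 0.1287]
tool_rot: [-3.141, -0.001, -0.064]
contact_force: [0.5, -0.9, -0.0]
finger_gap: 0.548
```

>>> step_arm(
  commands=[
    [-3,5,-5,0],
    [-1,5,-4,0],
    [0,3,-2,0],
    [0,0,0,0],
    [0,0,0,0],
  ],
)

```text
time_s: 34.12
ee_pos: [0.5667, 0.1563, 0.2255]
tool_rot: [-3.141, -0.0, -0.064]
contact_force: [0.8, 0.6, -0.4]
finger_gap: 0.547
```

Run:
```python
from h import *
r=np.load("res1.npz"); p,M,o=topose(); print(p,o['contact_force'])
cal=imaging.calibration("wrist"); im=imaging.camera("wrist")[:,:,::-1].copy(); cv2.imwrite("pics/f0r.png",im); np.savez("wf.npz",**cal)
for n,z in [('square',.036),('pliers',.036),('mallet',.036)]:
    o=OUT[n] if n!='square' else [[-40,-9],[40,-9],[40,9],[-40,9]]
    A=T(*r["foam_"+n]); P=(np.c_[np.array(o)/1000,np.ones(len(o))]@A.T)[:,:2]
    u=proj(cal,np.c_[P,np.full(len(o),z)]); cv2.polylines(im,[np.int32(u)],True,(255,0,255),1)
cv2.imwrite("pics/f0.png",im)
s=imaging.camera("side")[:,:,::-1]; cv2.imwrite("pics/fs.png",s)
```

```text
[0.56674778 0.15632337 0.2254674 ] [ 0.83172218  0.559209   -0.37823307]
```

View pics/f0.png

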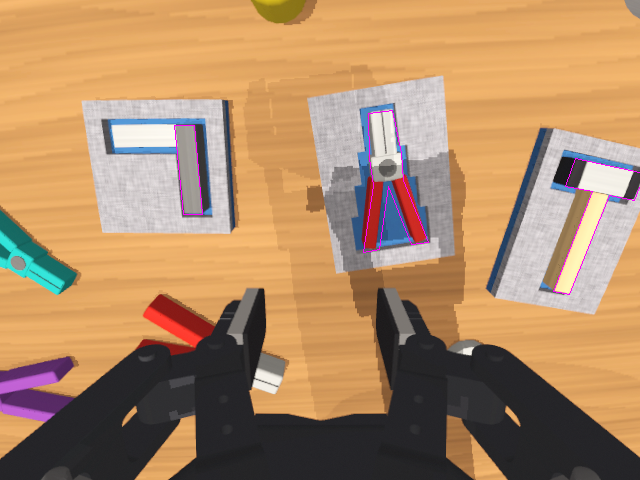

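View pics/fs.png

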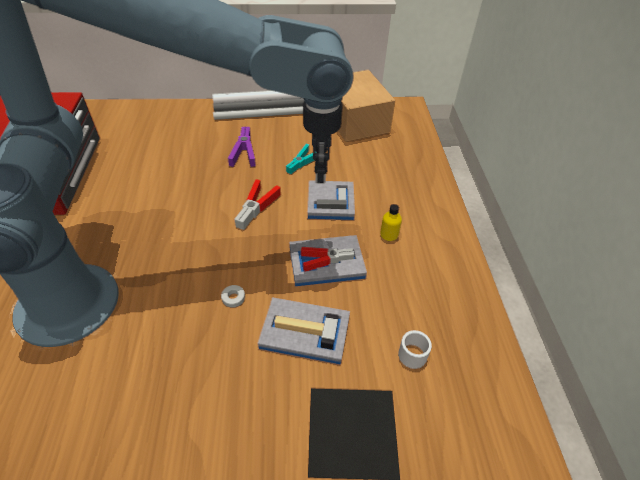

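```bash
python3 -c "
from bench import job
print(job.hand_in())"
```

```text
the job is handed in; nothing more can be done
None
```

The mallet, square and pliers are each home in their own cut-out, and the job is handed in at about 34 s of the 106 s allowed; it reports no verdict.

- **What I did:** I laid the square on the rubber mat and let go. I then put the mallet in its pocket, the smaller red pliers in theirs, and the square from the mat into its own.
- **Last checks:** In the final wrist picture each tool matches its expected home outline, drawn at the height of a fully seated tool, to within a few pixels. The tools look flat in the wrist and side pictures. The gripper is open and clear, reading no meaningful contact force, and the mat is empty. By eye, the bearing, oil bottle, pipe sleeve and other pliers are where they started.
- **What went off plan:** The first grip on the pliers was too shallow and the second too deep, so I gripped them three times before lifting. No check failed or disagreed. I did not measure final heights or tilts separately; they rest on the outline match and on the height at which each tool was released.

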